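Unclip the crucible carrier from the balance and hold it level

TASK

The crucible carrier is clipped in its dock on the bench balance: take the upright pry lever from its stand, put its blade in the notch behind the carrier and push the carrier off its detent towards the display, up to the front stops, then put the lever back upright in its stand. Now grip the carrier by its upright fin, lift it straight up with both crucibles still standing on it, and finish while holding it steady and level about 10 cm above the dock. Leave everything else on the bench where it is.

Things in the scene. Friction and masses are not known exactly. Their poses are not given: they have to be found in the camera images.
- balance: Light grey bench balance, fixed, 305 x 210 mm, 55 mm high, display towards its -x. Origin on the bench (z = 0) straight under the middle of the clipped-in carrier; +x points from display to back, z up. Housing from x = -205 to +100 mm. On top, around the origin, the dark metal dock: floor 62 mm above the bench, side rails and lips to 73 mm, rear wall (x = 44 to 52 mm) to 76 mm, low front stops.
- notch (a point): Middle of the notch behind the clipped-in carrier, at dock floor height (62 mm). The notch is open at the top, 12 mm wide along the balance's x (from the carrier's rear edge at x = 32 to the rear wall at x = 44 mm) and 48 mm long along y.
- dock (a point): Middle of the dock floor, 62 mm over the bench, axes like the balance: the carrier's origin when clipped in. Lips over its ears then stop it lifting; two sprung rollers hold it from sliding. Pushed to -x over the rollers (about 5 to 12 N) it slides 22 mm to the front stops; from 15 mm on its ears are clear of the lips and it lifts straight up.
- carrier: Aluminium crucible carrier, loose, about 280 g (varies). Origin at the centre of its underside, axes like the dock's. Plate 64 (x) x 100 (y) x 8 mm, with four ears (14 mm long in x, 5 mm thick, out to y = +-57 mm). In its middle an upright grip fin: 12 mm thick in x, 24 mm wide in y, z = 8 to 50 mm. A crucible stands in a 4 mm high pocket ring on either side, at y = +34 and -34 mm.
- crucible_a: White porcelain crucible, loose, 32 mm across the top, 20 mm at the foot, 30 mm high, 35 g. Origin at the centre of its underside, z up. Stands in the carrier's pocket at y = +34 mm.
- crucible_b: The same kind of crucible, in the carrier's pocket at y = -34 mm.
- pocket_a (a point): Floor of the pocket ring at the carrier's y = +34 mm, 8 mm above its underside.
- pocket_b (a point): Floor of the pocket ring at the carrier's y = -34 mm.
- lever: Pry lever, loose, 90 g, standing upright in the stand. Origin at the middle of the blade's lower end, z up along the tool. Steel blade 4 mm thick in x, 14 mm wide in y, from z = 0 to 50 mm; above it a square black handle 20 x 20 mm from z = 50 to 110 mm.
- stand: Wooden lever stand, fixed, 64 x 64 x 53 mm, left or right of the balance. Origin at the centre of its underside. A slot right through it from the top, 8 mm in x by 18 mm in y, takes the lever's blade (axes then alike); the handle's shoulder rests on the top, so the lever's origin is 3 mm above the bench when home.
- beaker: Bystander: empty glass beaker, 68 mm across, 85 mm high, origin at the centre of its underside.
- petri: Bystander: flat clear closed dish, 94 mm across, 15 mm high, origin at the centre of its underside.
- weight: Bystander: steel knob weight, 500 g, 38 mm across, 62 mm high, origin at the centre of its underside.

How it is judged:
By the outcome, as a careful person would: the job done as asked, in the order asked, and still so for the second after the job is handed in, while the arm keeps its last pose, push and grip.
It also fails if it takes over 59 s, if anything falls off the work surface, if the arm or the gripper's body presses on something with over 40 N, if the wrist force passes 120 N, or if a joint passes its speed limit or range.

ROBOT

A 7-joint arm with a two-finger parallel gripper is mounted at the origin on the work surface. World frame = base frame: x ahead of the robot, y to its left, z up, the work surface at z = 0. Lengths are in m, angles in rad, forces in N, time in s.
With the tool pointing down it reaches from about 0.4 to 0.75 m from the base axis. Payload 19.5 kg.
Tool frame: the origin (TCP) lies at the very end of the fingers, on their centre line; the grasp point (between the pads) lies r.grasp_offset behind it (r.grasp_offset is the distance from the TCP to the grasp point, in m); y points along the fingers, x is the direction in which the jaws open and shut, and the axes are right-handed (so a half turn about y gives the same grasp; the last joint's range is limited). The gripper opens to 85 mm and grips with 20 to 120 N. Pads are 22 mm wide; open, the fingers measure 114 mm over their backs; the gripper's body (76 mm by 85 mm) begins 54 mm behind the grasp point. The pads swing forward as they close: fully open they stand 13 mm farther back than shut.
Start: joints at [-1.389, 0.707, -0.028, 1.485, 0.022, 0.951, -0.075], TCP at [0.128, 0.561, 0.231] pointing down, gripper open.
Joint ranges: [-2.71, 2.71], [-0.32, 2.16], [-1.57, 1.52], [0, 2.45], [-1.46, 4.6], [0, 2.02], [-2.83, 2.83]. Speed limits (rad/s): [1.89, 1.89, 2.57, 2.57, 3.01, 3.01, 3.01].

INTERFACE

Orientations are given as a rotation vector (axis times angle).
In Python, from cell import readout, capture, calibration, ticket, r gives the robot as it stands.
- The arm moves only by the shell command python3 -m inch 'ROWS' [OPENING] [FORCE]. ROWS is JSON, a list of rows, each a list of 2 entries, a list of its own where there are three numbers: the shift along the tool's x, y, z as a fraction of full scale, then the turn, a rotation vector about the tool's x, y, z as a fraction of full scale. In form: [[[tx, ty, tz], [ax, ay, az]], ...]. A call has 1 to 5 rows; each row is the pose to reach, as a shift and turn from the pose commanded when the call began, along the tool's axes at that moment, turning the shorter way round; what a row does not reach only later rows make up. Full scale, the value 1, is 0.12 m for a shift and 360 degrees for a turn. A row lasts 1/8 s, in which the tool goes at most 62.5 mm and 10.7 degrees, less where a joint would pass 70% of its speed; a pose out of reach is approached as far as the arm can. A call with a number of a shift or a turn outside -1 to 1 is refused whole. A call with a gripper value outside its range is refused whole. OPENING is the opening, from 0 (shut) to 1 (fully open), set as the call begins (- or left out, the last holds). The fingers move at their own pace and stop on an object; FORCE is the grip in N (left out, the last holds). Time passes only in rows, so rows that repeat a pose let the fingers close. It gives the time, the measured TCP pose, the force and the opening at its end, in the units of the state.
- readout.read_state(): the state, without advancing time (a new reading comes with each control period).
- capture(name): name is "scene" or "top" or "wrist"; returns (picture, depth): 384x512x3 uint8, red, green, blue; 384x512 float32, m along the optical axis (not along the pixel's ray), 0 where there is no reading.
- calibration(name): a dict with "K" (3x3 intrinsics, pixels), "distortion" ([k1, k2, p1, p2, k3] as OpenCV has them; the pictures are not rectified), "rvec" (rotation vector, rad) and "tvec" (3), from world to camera coordinates, as OpenCV has them; the wrist camera has in their place "hand_eye" (4x4, takes a point from camera to tool coordinates, whose origin is the TCP and whose axes are the tool frame's). Camera axes: x right, y down, z forward; pixel columns grow to the right and rows downward; lengths in m; the calibration is good to about 2 mm. A picture is of the moment at which its call begins: read the wrist's pose just before it. calibration takes no time and is no camera call.
- ticket.finish_job(): hands the job in, once; it reports no verdict.
The state is a dict: "time_s": time; "joints": joint angles; "joint_vel": joint speeds; "effort": joint torques, N m; "tool_pos": TCP position; "ee_rot": TCP orientation; "force": force on the tool from outside, world axes, zero at the start; "moment": the same for the moment, N m; "finger_gap": opening from 0.0 (shut) to 1.0 (fully open).
Only numpy, scipy, OpenCV 4.12 (cv2) and the standard library are available. Lean on these libraries where they do the work, as an engineer would, in place of code of your own. Each camera call takes 0.05 s, during which the arm holds its last target.

## Working session

There is one attempt and no reset: what is moved stays moved. The work goes in short steps, Python scripts to look and compute and a shell command to move; the robot and the scene stay as the last step left them, time stands still between calls to the robot, and variables do not carry over. Pictures are saved under pics/ and viewed, and the job is handed in when it is done.

```bash
ls; mkdir -p pics; python3 - <<'E'
from cell import readout, capture, calibration, r
import cv2,numpy as np
print(readout.read_state()); print(r.grasp_offset)
for n in ["scene","top","wrist"]:
    p,d=capture(n); cv2.imwrite(f"pics/{n}0.png",p[:,:,::-1]); np.savez(f"pics/{n}0.npz",p=p,d=d); print(n,calibration(n))
E
```

```text
pics
{'time_s': 0.0, 'joints': array([-1.38871195,  0.70707081, -0.02759791,  1.48499534,  0.02201054,
        0.95089389, -0.07547085]), 'joint_vel': array([ 0.00026488, -0.0001421 ,  0.00142975,  0.00034279, -0.00194047,
        0.00013335, -0.0003598 ]), 'effort': array([-8.18516801e-04, -8.83211017e+01,  1.23410013e+00, -2.36164212e+01,
        1.67978945e-02,  6.51251437e-03, -1.64540398e-05]), 'tool_pos': array([0.12755967, 0.56040641, 0.23084698]), 'ee_rot': array([-1.30749324, -1.04223417,  1.04356653]), 'force': array([ 0.90678171,  0.0339245 , -0.47651736]), 'moment': array([ 0.05963188, -0.02791183, -0.05884256]), 'finger_gap': 1.0018974970071999}
0.0187
scene {'K': array([[357.79911083,   0.        , 254.96053511],
       [  0.        , 357.79911083, 191.16623751],
       [  0.        ,   0.        ,   1.        ]]), 'distortion': array([-0.10478761,  0.        ,  0.        ,  0.        ,  0.        ]), 'rvec': array([ 2.11508479,  1.03282615, -0.4336087 ]), 'tvec': array([-0.34363605, -0.23499186,  1.15108056])}
top {'K': array([[457.33808439,   0.        , 259.74724818]
[... 206 characters left out ...]
.13669299, -2.13882611,  0.14616799]), 'tvec': array([0.0142213 , 0.5502998 , 1.06602499])}
wrist {'K': array([[274.10028654,   0.        , 255.19422982],
       [  0.        , 274.10028654, 188.31136711],
       [  0.        ,   0.        ,   1.        ]]), 'distortion': array([-0.04612275,  0.        ,  0.        ,  0.        ,  0.        ]), 'hand_eye': array([[ 9.99999846e-01,  1.48368831e-04, -5.34462030e-04,
        -9.44399360e-04],
       [ 5.54423835e-04, -2.96289693e-01,  9.55097959e-01,
        -1.44022210e-01],
       [-1.66488232e-05, -9.55098108e-01, -2.96289730e-01,
         7.62278973e-02],
       [ 0.00000000e+00,  0.00000000e+00,  0.00000000e+00,
         1.00000000e+00]])}
```

View pics/scene0.png

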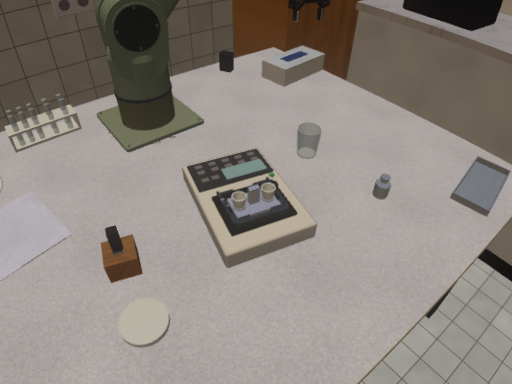

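View pics/top0.png

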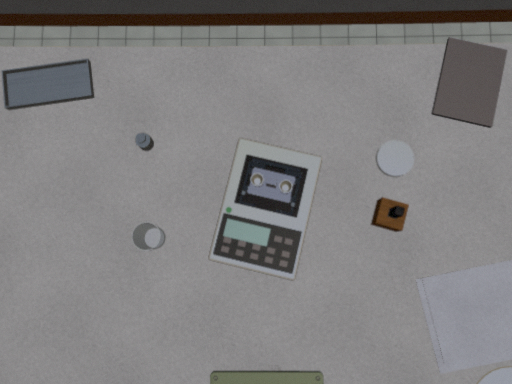

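View pics/wrist0.png

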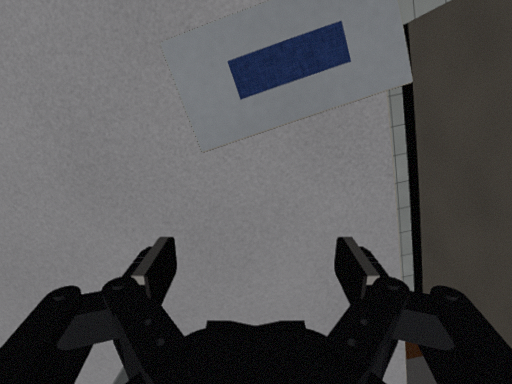

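The scene view shows the balance with its dock at about (253,203), the stand with the lever at (120,255), petri (144,321), beaker (308,140) and weight (382,187). In the top view the dock is at (271,185) and the stand at (391,214). Next I'll measure with depth.

```bash
cat > h.py <<'E'
import numpy as np, cv2
from scipy.spatial.transform import Rotation as R
from cell import readout, capture, calibration, r
def cloud(n,d,st=None):
    c=calibration(n);K=c['K'];D=c['distortion']
    v,u=np.mgrid[0:384,0:512]
    uv=np.stack([u,v],-1).reshape(-1,1,2).astype(np.float32)
    q=cv2.undistortPoints(uv,K,D).reshape(384,512,2)
    P=np.dstack([q[...,0]*d,q[...,1]*d,d])
    if n=='wrist':
        H=c['hand_eye'];P=P@H[:3,:3].T+H[:3,3]
        W=R.from_rotvec(st['ee_rot']).as_matrix()
        P=P@W.T+st['tool_pos']
    else:
        M=cv2.Rodrigues(c['rvec'])[0]; P=(P-c['tvec'])@M
    P[d==0]=np.nan
    return P
def proj(n,X,st=None):
    c=calibration(n);X=np.atleast_2d(np.float64(X))
    if n=='wrist':
        W=R.from_rotvec(st['ee_rot']).as_matrix();X=(X-st['tool_pos'])@W
        H=c['hand_eye'];X=(X-H[:3,3])@H[:3,:3]
        rv=tv=np.zeros(3)
    else: rv,tv=c['rvec'],c['tvec']
    return cv2.projectPoints(X,rv,tv,c['K'],c['distortion'])[0].reshape(-1,2)
E
python3 - <<'E'
from h import *
f=np.load('pics/top0.npz');P=cloud('top',f['d']);p=f['p']
print('bench z',np.nanmedian(P[300:360,100:200,2]))
for n,(u0,u1,v0,v1) in dict(balance=(200,330,130,290),stand=(365,420,190,240),petri=(370,420,135,180),beaker=(120,175,215,255),weight=(125,160,125,160)).items():
    Q=P[v0:v1,u0:u1].reshape(-1,3);Q=Q[np.isfinite(Q[:,2])]
    z=Q[:,2]
    print(n,len(Q),np.histogram(z,bins=np.arange(-.01,.14,.01))[0])
    for lo,hi in [(.006,.03),(.045,.058),(.058,.075),(.09,.13)]:
        S=Q[(z>lo)&(z<hi)]
        if len(S)>8:
            rc=cv2.minAreaRect((S[:,:2]*1000).astype(np.float32)); print(lo,len(S),S.mean(0).round(4),rc)
b=cv2.resize(p[125:285,195:335][:,:,::-1],None,fx=4.5,fy=3.7*1.2,interpolation=cv2.INTER_CUBIC)[:600]
b=cv2.resize(p[140:230,220:330][:,:,::-1],None,fx=6,fy=6,interpolation=cv2.INTER_CUBIC);cv2.imwrite('pics/topcrop.png',cv2.convertScaleAbs(b,alpha=1.6))
f=np.load('pics/scene0.npz');Pp=f['p']
b=cv2.resize(Pp[140:290,90:320][:,:,::-1],None,fx=3.4,fy=3.4,interpolation=cv2.INTER_CUBIC);cv2.imwrite('pics/scenecrop.png',b)
E
```

```text
bench z 0.00010929549804773777
balance 20739 [5200 4452    0    0    0  157 5671 3961 1035   56   87   75   45    0
    0]
0.006 14 [ 0.4443 -0.0203  0.0064] ((504.73956298828125, -7.1363067626953125), (369.4996337890625, 294.5659484863281), 0.982316792011261)
0.045 4585 [ 0.5262 -0.0049  0.0543] ((512.620361328125, -0.336700439453125), (210.17649841308594, 305.6116943359375), 76.38484191894531)
0.058 6033 [0.4882 0.0049 0.0635] ((509.47735595703125, -0.5973358154296875), (200.25497436523438, 293.0362548828125), 75.89817810058594)
0.09 207 [ 0.5639 -0.0116  0.1021] ((563.0750122070312, -12.295162200927734), (98.24735260009766, 31.041664123535156), 75.34700775146484)
stand 2736 [945 901  37  42  36  84 538  15  15  13  14  22  74   0   0]
0.006 99 [ 0.4897 -0.2786  0.018 ] ((509.2981262207031, -293.37774658203125), (73.70520782470703, 92.04029846191406), 79.06706237792969)
0.045 601 [ 0.495  -0.296   0.0527] ((496.31402587890625, -299.4726867675781), (64.7926025390625, 64.56832122802734), 73.26567840576172)
0.058 27 [ 0.4936 -0.2924  0.0648] ((495.2971496582031, -296.7379150390625), (
[... 673 characters left out ...]
718078613281, 273.53521728515625), (60.60565185546875, 55.633785247802734), 83.59434509277344)
0.058 104 [0.4441 0.2847 0.0669] ((441.8526611328125, 274.2788391113281), (62.00860595703125, 59.15606689453125), 66.4874038696289)
weight 1222 [546 442  20  24  80  32  42  36   0   0   0   0   0   0   0]
0.006 52 [0.6726 0.2952 0.0178] ((670.0068969726562, 314.09539794921875), (24.144363403320312, 64.61825561523438), 17.285579681396484)
0.045 20 [0.6819 0.302  0.0559] ((686.0092163085938, 301.827392578125), (21.906349182128906, 24.07286834716797), 45.11605453491211)
0.058 59 [0.6831 0.303  0.0607] ((683.065185546875, 302.8254699707031), (22.122194290161133, 19.991090774536133), 85.02088165283203)
```

View pics/topcrop.png

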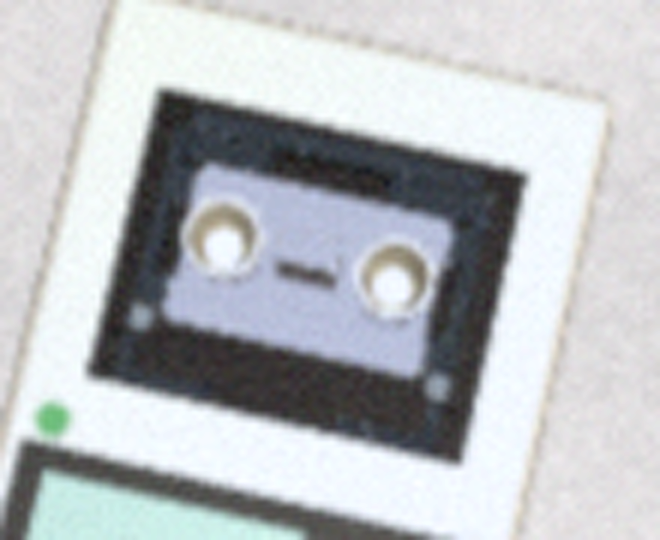

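View pics/scenecrop.png

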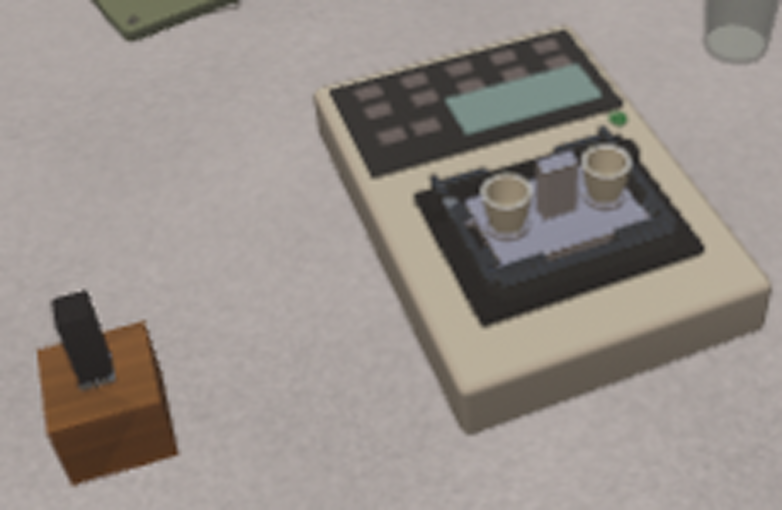

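```bash
cat >> h.py <<'E'
def Rt(yaw):  # tool pointing down, tool x along world yaw (rad)
    x=np.array([np.cos(yaw),np.sin(yaw),0]);y=np.array([0,0,-1.]);return np.stack([x,y,np.cross(x,y)],1)
def delta(p,yaw,st=None,cmd=None):
    "from pose cmd=(pos,yaw) (ideal commanded) or measured state to target; prints fractions"
    if cmd is None: p0=st['tool_pos'];W=R.from_rotvec(st['ee_rot']).as_matrix()
    else: p0=np.array(cmd[0]);W=Rt(cmd[1])
    s=W.T@(np.array(p)-p0)/.12
    a=R.from_matrix(W.T@Rt(yaw)).as_rotvec()/(2*np.pi)
    return s.round(4),a.round(4)
def pose():
    s=readout.read_state();W=R.from_rotvec(s['ee_rot']).as_matrix()
    print('t',round(s['time_s'],2),'p',s['tool_pos'].round(4),'yawx',np.degrees(np.arctan2(W[1,0],W[0,0])).round(2),'down',W[:,1].round(3),'F',s['force'].round(1),'gap',round(s['finger_gap'],3));return s
E
python3 - <<'E'
from h import *
s=pose();print(R.from_rotvec(s['ee_rot']).as_matrix().round(3))
f=np.load('pics/top0.npz');P=cloud('top',f['d']);p=f['p'].astype(int)
# scene-cam stand/balance check
g=np.load('pics/scene0.npz');S=cloud('scene',g['d'])
def rect(P,box,lo,hi,reg):
    Q=P.reshape(-1,3);m=np.isfinite(Q[:,2])&(Q[:,2]>lo)&(Q[:,2]<hi)&(abs(Q[:,0]-reg[0])<reg[2])&(abs(Q[:,1]-reg[1])<reg[2])
    S=Q[m];rc=cv2.minAreaRect((S[:,:2]*1000).astype(np.float32));print(box,m.sum(),np.round(rc[0],1),np.round(rc[1],1),round(rc[2],2),'med',np.median(S,0).round(4))
for n,C in (('top',P),('scene',S)):
    rect(C,n+' stand top',.05,.055,(.496,-.299,.05))
    rect(C,n+' handle top',.106,.116,(.496,-.299,.05))
    rect(C,n+' balance',.052,.058,(.51,0,.2))
    rect(C,n+' fin top',.108,.115,(.563,-.012,.025))
    rect(C,n+' crucibles',.096,.103,(.563,-.012,.08))
    rect(C,n+' plate',.0685,.072,(.563,-.012,.08))
    rect(C,n+' rails',.0725,.078,(.563,-.012,.09))
E
```

```text
t 0.15 p [0.1275 0.5605 0.231 ] yawx 77.18 down [-0.    -0.001 -1.   ] F [ 0.6 -0.8  0.5] gap 1.003
[[ 0.222 -0.    -0.975]
 [ 0.975 -0.001  0.222]
 [-0.001 -1.     0.   ]]
top stand top 445 [ 496.2 -299.6] [64.5 64.4] 73.84 med [ 0.4886 -0.2947  0.0528]
top handle top 80 [ 496.4 -298.7] [19.9 20.4] 72.12 med [ 0.4961 -0.2983  0.1123]
top balance 3971 [ 5.119e+02 -4.000e-01] [208.5 303.1] 76.51 med [ 0.5145 -0.0061  0.0548]
top fin top 53 [563.  -12.6] [23.6 11.7] 77.16 med [ 0.563  -0.0128  0.1117]
top crucibles 110 [563.1 -12.3] [98.3 29.7] 76.53 med [ 0.5645 -0.0106  0.1   ]
top plate 726 [559.7 -11.5] [145.  112.4] 76.05 med [ 0.558  -0.0132  0.0701]
top rails 525 [560.3 -12.8] [146.6 110.5] 75.56 med [ 0.5813 -0.0274  0.0742]
scene stand top 583 [ 497.5 -300.5] [64.  67.5] 73.4 med [ 0.5066 -0.3016  0.0537]
scene handle top 112 [ 498.3 -299.1] [18.6 20.7] 69.54 med [ 0.5012 -0.3     0.1132]
scene balance 3401 [513.8  -2.8] [207.3 305.4] 76.4 med [ 0.6028 -0.0409  0.055 ]
scene fin top 58 [564.6 -15.9] [24.3 13.3] 74.94 med [ 0.5655 -0.0172  0.112 ]
scene crucibles 175 [564.5 -15.4] [98.6 32. ] 76.42 med [ 0.5657 -0.0258  0.0994]
scene plate 605 [563.2 -14.7] [145.6 109.4] 76.49 med [ 0.5801 -0.0254  0.0703]
scene rails 558 [562.3 -13.8] [146.  112.8] 78.04 med [ 0.5953 -0.0335  0.0742]
```

```bash
python3 -m inch '[[[0,0,-0.5],[0,0.03,0]],[[0,0,-1],[0,0.06,0]],[[-0.3,0,-1],[0,0.09,0]],[[-0.6,0,-1],[0,0.115,0]],[[-0.9,0,-1],[0,0.14,0]]]' 0.5 60; python3 - <<'E'
from h import *
s=pose();print(s['joints'].round(2)); print(delta([.496,-.299,.23],np.radians(-16.7),s))
E
```

```text
time_s: 0.78
tool_pos: [0.2204, 0.4274, 0.2312]
ee_rot: [-1.541, -0.362, 0.362]
force: [0.7, 0.3, 0.9]
finger_gap: 0.498
t 0.78 p [0.2204 0.4274 0.2312] yawx 26.46 down [-0. -0. -1.] F [0.7 0.3 0.9] gap 0.498
[-1.28  0.58  0.21  1.82 -0.17  0.76 -0.52]
(array([-0.6407,  0.0111, -6.4428]), array([ 0.    ,  0.1199, -0.    ]))
```

```bash
python3 -m inch '[[[0.2,0,-0.5],[0,0.02,0]],[[0.4,0,-1],[0,0.04,0]],[[0.4,0,-1],[0,0.06,0]]]' ; python3 -m inch '[[[0.2,0,-0.5],[0,0.02,0]],[[0.4,0,-1],[0,0.04,0]],[[0.4,0,-1],[0,0.06,0]]]';  python3 - <<'E'
from h import *
s=pose();print(s['joints'].round(2)); print(delta([.496,-.299,.23],np.radians(-16.7),s))
E
```

```text
time_s: 1.15
tool_pos: [0.3206, 0.3401, 0.2315]
ee_rot: [-1.571, -0.064, 0.062]
force: [-1.6, 0.6, 0.6]
finger_gap: 0.5
time_s: 1.52
tool_pos: [0.3779, 0.2243, 0.2316]
ee_rot: [-1.559, 0.233, -0.234]
force: [-0.2, 0.3, 0.3]
finger_gap: 0.499
t 1.52 p [0.3779 0.2243 0.2316] yawx -17.03 down [ 0.001 -0.001 -1.   ] F [-0.2  0.3  0.3] gap 0.499
[-0.84  0.55  0.39  1.96 -0.31  0.7  -0.56]
(array([ 2.2179,  0.0174, -3.8813]), array([ 0.0001, -0.0009,  0.0001]))
```

```bash
for i in 1 2 3; do python3 -m inch '[[[0.35,0,-0.5],[0,0,0]],[[0.7,0,-1],[0,0,0]],[[0.7,0,-1],[0,0,0]]]' >/dev/null; done; python3 - <<'E'
from h import *
s=pose();print(s['joints'].round(2)); print(delta([.496,-.299,.23],np.radians(-16.7),s))
p,d=capture('wrist');cv2.imwrite('pics/w1.png',p[:,:,::-1]);np.savez('pics/w1.npz',p=p,d=d)
W=cloud('wrist',d,s);Q=W.reshape(-1,3)
for lo,hi,n in [(.05,.056,'stand'),(.108,.118,'handle')]:
    m=(Q[:,2]>lo)&(Q[:,2]<hi)&(abs(Q[:,0]-.496)<.06)&(abs(Q[:,1]+.299)<.06)
    if m.sum()>5: print(n,m.sum(),cv2.minAreaRect((Q[m,:2]*1000).astype(np.float32)),np.median(Q[m],0))
E
```

```text
t 2.65 p [ 0.516  -0.1922  0.231 ] yawx -16.62 down [-0.    -0.001 -1.   ] F [0.3 1.3 0.3] gap 0.499
[ 0.15  0.69  0.29  1.58 -0.23  0.9   0.23]
(array([ 0.0947,  0.0095, -0.9008]), array([0.0002, 0.0002, 0.    ]))
stand 1646 ((497.9302062988281, -298.7079772949219), (62.913883209228516, 64.55733489990234), 73.4437255859375) [ 0.50269841 -0.29029777  0.05455241]
handle 307 ((498.0433654785156, -298.9627990722656), (20.588115692138672, 19.212026596069336), 73.88713073730469) [ 0.49800835 -0.2973631   0.11422571]
```

View pics/w1.png

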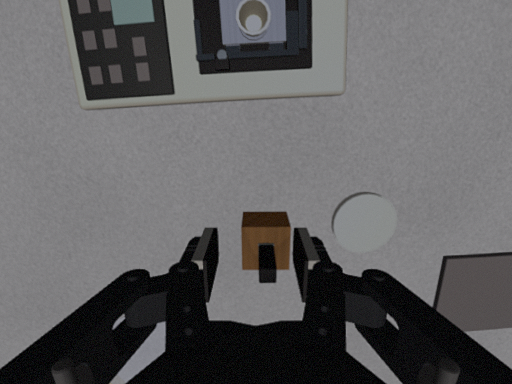

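```bash
python3 -m inch '[[[0.05,0,-0.45],[0,0,0]],[[0.1,0,-0.9],[0,0,0]],[[0.1,0,-0.9],[0,0,0]],[[0.1,0.4,-0.9],[0,0,0]],[[0.1,0.4,-0.9],[0,0,0]]]' 0.5 60; python3 - <<'E'
from h import *
s=pose();print(delta([.497,-.299,.07],np.radians(-16.4),s))
p,d=capture('wrist');cv2.imwrite('pics/w2.png',p[:,:,::-1])
W=cloud('wrist',d,s);Q=W.reshape(-1,3)
for lo,hi,n in [(.05,.056,'stand'),(.108,.118,'handle')]:
    m=(Q[:,2]>lo)&(Q[:,2]<hi)&(abs(Q[:,0]-.496)<.04)&(abs(Q[:,1]+.299)<.04)
    if m.sum()>5: print(n,m.sum(),cv2.minAreaRect((Q[m,:2]*1000).astype(np.float32)),np.median(Q[m],0))
E
```

```text
time_s: 3.32
tool_pos: [0.4962, -0.294, 0.1814]
ee_rot: [-1.557, 0.228, -0.221]
force: [-0.3, 0.2, -0.1]
finger_gap: 0.499
t 3.33 p [ 0.4962 -0.294   0.1814] yawx -16.38 down [-0.004  0.003 -1.   ] F [-0.3  0.2 -0.1] gap 0.499
(array([ 0.0221,  0.9278, -0.0395]), array([-0.0002,  0.    , -0.0008]))
stand 2876 ((497.4029846191406, -299.5562438964844), (64.53926086425781, 64.25163269042969), 73.62200927734375) [ 0.50244326 -0.29105672  0.05445249]
handle 586 ((497.6630859375, -299.1543884277344), (20.008737564086914, 19.2064266204834), 73.57006072998047) [ 0.49784494 -0.29804915  0.11428425]
```

View pics/w2.png

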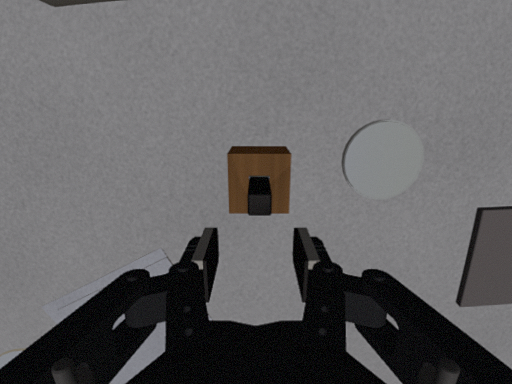

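```bash
python3 -m inch '[[[0.005,0.3,0],[0,0,0]],[[0.005,0.6,0],[0,0,0]],[[0.005,0.94,0],[0,0,0]],[[0.005,0.94,0],[0,0,0]],[[0.005,0.94,0],[0,0,0]]]' 0.5 60; python3 -c "
from h import *
pose()"; python3 -m inch '[[[0,0,0],[0,0,0]],[[0,0,0],[0,0,0]],[[0,0,0],[0,0,0]],[[0,0,0],[0,0,0]],[[0,0,0],[0,0,0]]]' 0.1 60; python3 -c "
from h import *
pose()"
```

```text
time_s: 4.0
tool_pos: [0.4986, -0.2962, 0.0728]
ee_rot: [-1.56, 0.223, -0.227]
force: [-0.0, 0.3, 0.3]
finger_gap: 0.5
t 4.0 p [ 0.4986 -0.2962  0.0728] yawx -16.41 down [ 0.002 -0.001 -1.   ] F [-0.   0.3  0.3] gap 0.5
time_s: 4.62
tool_pos: [0.4984, -0.2961, 0.0723]
ee_rot: [-1.56, 0.223, -0.227]
force: [-1.2, 1.2, 14.2]
finger_gap: 0.227
t 4.62 p [ 0.4984 -0.2961  0.0723] yawx -16.42 down [ 0.002 -0.001 -1.   ] F [-1.2  1.2 14.2] gap 0.227
```

```bash
python3 -m inch '[[[0,-0.2,0],[0,0,0]],[[0,-0.45,0],[0,0,0]],[[0,-0.75,0],[0,0,0]],[[0,-1,0],[0,0,0]],[[0,-1,0],[0,0,0]]]'; python3 - <<'E'
from h import *
s=pose()
for n in ['wrist','scene']:
    p,d=capture(n);np.savez(f'pics/{n}3.npz',p=p,d=d)
    if n=='wrist': cv2.imwrite('pics/w3.png',p[:,:,::-1])
    else:
        u=proj('scene',[.4984,-.296,.13])[0].astype(int);print(u)
        c=p[max(0,u[1]-60):u[1]+60,max(0,u[0]-70):u[0]+70,::-1];cv2.imwrite('pics/s3.png',cv2.resize(c,None,fx=5,fy=5,interpolation=cv2.INTER_CUBIC))
E
```

```text
time_s: 5.25
tool_pos: [0.4984, -0.2962, 0.1932]
ee_rot: [-1.561, 0.222, -0.228]
force: [-0.0, 0.6, -1.8]
finger_gap: 0.229
t 5.25 p [ 0.4984 -0.2962  0.1932] yawx -16.43 down [ 0.004 -0.002 -1.   ] F [-0.   0.6 -1.8] gap 0.229
[110 223]
```

View pics/w3.png

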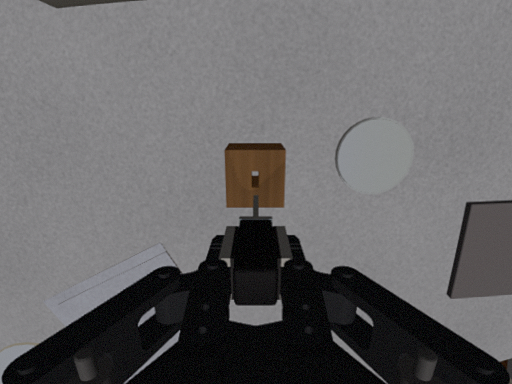

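View pics/s3.png

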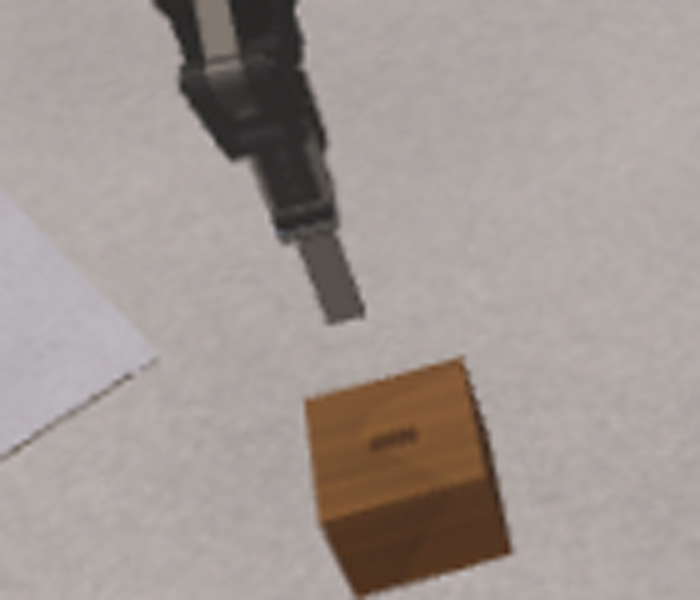

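Lever is held with its blade thin along the tool x (wrist: blade (255,205), slot (255,180)), so the lever's x is the tool's x. I'll go towards the notch next.

```bash
python3 -c "
from h import *
s=pose();print(delta([.6,-.14,.205],np.radians(-13.5),s))"
```

```text
t 5.35 p [ 0.4976 -0.2956  0.1908] yawx -16.42 down [ 0. -0. -1.] F [ 0.4  0.4 -0.6] gap 0.225
(array([ 0.4518, -0.1184,  1.4847]), array([-0.    , -0.0081,  0.0001]))
```

```bash
python3 -m inch '[[[0.1,-0.1,0.3],[0,0,0]],[[0.25,-0.12,0.7],[0,0,0]],[[0.4,-0.12,1],[0,-0.008,0]],[[0.45,-0.12,1],[0,-0.008,0]]]'; python3 -m inch '[[[0,0,0.25],[0,0,0]],[[0,0,0.4],[0,0,0]],[[0,0,0.4],[0,0,0]],[[0,0,0.4],[0,0,0]]]'; python3 - <<'E'
from h import *
s=pose()
p,d=capture('wrist');np.savez(f'pics/wrist4.npz',p=p,d=d)
cv2.imwrite('pics/w4.png',p[:,:,::-1])
Q=cloud('wrist',d,s).reshape(-1,3)
def rect(n,lo,hi,reg):
    m=(Q[:,2]>lo)&(Q[:,2]<hi)&(abs(Q[:,0]-reg[0])<reg[2])&(abs(Q[:,1]-reg[1])<reg[2])
    if m.sum()>8: rc=cv2.minAreaRect((Q[m,:2]*1000).astype(np.float32));print(n,m.sum(),np.round(rc[0],1),np.round(rc[1],1),round(rc[2],2),np.median(Q[m],0).round(4))
rect('fin',.109,.117,(.5635,-.013,.03))
rect('cruc',.097,.106,(.5635,-.013,.08))
rect('bal',.052,.059,(.56,-.013,.2))
rect('dock all',.06,.085,(.5635,-.013,.1))
E
```

```text
time_s: 5.85
tool_pos: [0.5847, -0.1929, 0.2039]
ee_rot: [-1.562, 0.183, -0.181]
force: [-2.2, -0.8, -0.9]
finger_gap: 0.23
time_s: 6.35
tool_pos: [0.5942, -0.1504, 0.2049]
ee_rot: [-1.564, 0.187, -0.186]
force: [0.1, 0.5, -0.7]
finger_gap: 0.222
t 6.35 p [ 0.5942 -0.1504  0.2049] yawx -13.6 down [-0.    -0.001 -1.   ] F [ 0.1  0.5 -0.7] gap 0.222
fin 549 [564.4 -14. ] [24.2 12.7] 77.02 [ 0.5649 -0.0143  0.1133]
cruc 764 [562.3 -23.2] [79.9 30.2] 76.62 [ 0.563  -0.0343  0.101 ]
bal 14158 [507.  -29.9] [150.3 303.6] 76.51 [ 0.5577 -0.063   0.0563]
dock all 15666 [534.2 -22.4] [119.4 174.1] 76.05 [ 0.5565 -0.0243  0.0698]
```

View pics/w4.png

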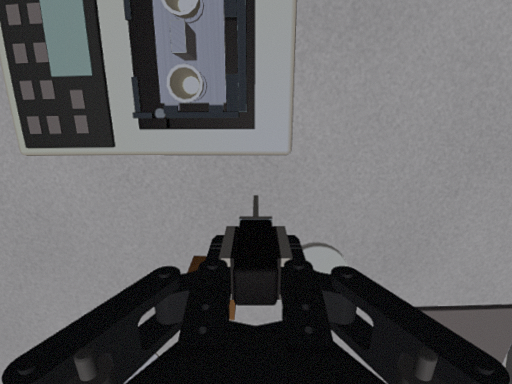

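```bash
python3 -c "
from h import *
s=pose();print(delta([.6017,-.0199,.205],np.radians(-13.4),s))"
```

```text
t 6.4 p [ 0.5943 -0.1504  0.2049] yawx -13.62 down [-0.    -0.001 -1.   ] F [-0.7 -0.6 -1.8] gap 0.221
(array([-0.1958, -0.0015,  1.0716]), array([ 0.0001, -0.0006, -0.    ]))
```

```bash
python3 -m inch '[[[-0.1,0,0.4],[0,0,0]],[[-0.196,0,0.8],[0,-0.0006,0]],[[-0.196,0,1],[0,-0.0006,0]],[[-0.196,0,1],[0,-0.0006,0]],[[-0.196,0,1],[0,-0.0006,0]]]';  python3 - <<'E'
from h import *
s=pose();print(delta([.6017,-.0199,.205],np.radians(-13.4),s))
p,d=capture('wrist');cv2.imwrite('pics/w5.png',p[:,:,::-1])
p,d=capture('scene');u=proj('scene',[.58,-.02,.1])[0].astype(int)
cv2.imwrite('pics/s5.png',cv2.resize(p[u[1]-60:u[1]+50,u[0]-70:u[0]+70,::-1],None,fx=5,fy=5,interpolation=cv2.INTER_CUBIC))
E
```

```text
time_s: 7.02
tool_pos: [0.5997, -0.0285, 0.2049]
ee_rot: [-1.564, 0.184, -0.184]
force: [0.1, -0.6, -1.2]
finger_gap: 0.228
t 7.03 p [ 0.5997 -0.0285  0.2049] yawx -13.41 down [-0.    -0.001 -1.   ] F [ 0.1 -0.6 -1.2] gap 0.228
(array([-0.0005, -0.0006,  0.0731]), array([ 0.0001, -0.    ,  0.    ]))
```

View pics/w5.png

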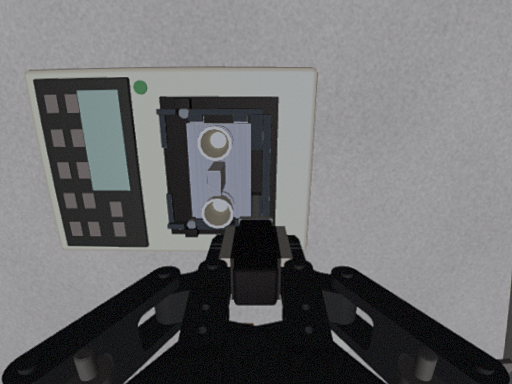

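View pics/s5.png

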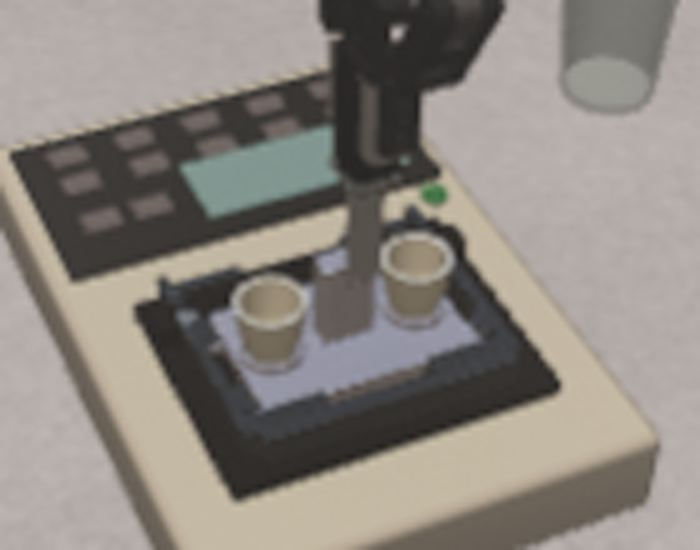

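```bash
python3 -m inch '[[[0,0,0.07],[0,0,0]],[[0,0.2,0.07],[0,0,0]],[[0,0.4,0.07],[0,0,0]],[[0,0.4,0.07],[0,0,0]],[[0,0.4,0.07],[0,0,0]]]';  python3 - <<'E'
from h import *
s=pose();print(delta([.6017,-.0199,.134],np.radians(-13.4),s))
p,d=capture('scene');u=proj('scene',[.58,-.02,.1])[0].astype(int)
cv2.imwrite('pics/s6.png',cv2.resize(p[u[1]-50:u[1]+50,u[0]-50:u[0]+50,::-1],None,fx=6,fy=6,interpolation=cv2.INTER_CUBIC))
p,d=capture('wrist');cv2.imwrite('pics/w6.png',cv2.convertScaleAbs(p[:,:,::-1],alpha=1.5))
E
```

```text
time_s: 7.75
tool_pos: [0.6022, -0.0189, 0.1578]
ee_rot: [-1.563, 0.182, -0.183]
force: [0.7, -0.9, -1.1]
finger_gap: 0.23
t 7.75 p [ 0.6022 -0.0189  0.1578] yawx -13.34 down [ 0.001 -0.    -1.   ] F [ 0.7 -0.9 -1.1] gap 0.23
(array([-0.0022,  0.1986, -0.0093]), array([-0.    ,  0.0002,  0.0002]))
```

View pics/s6.png

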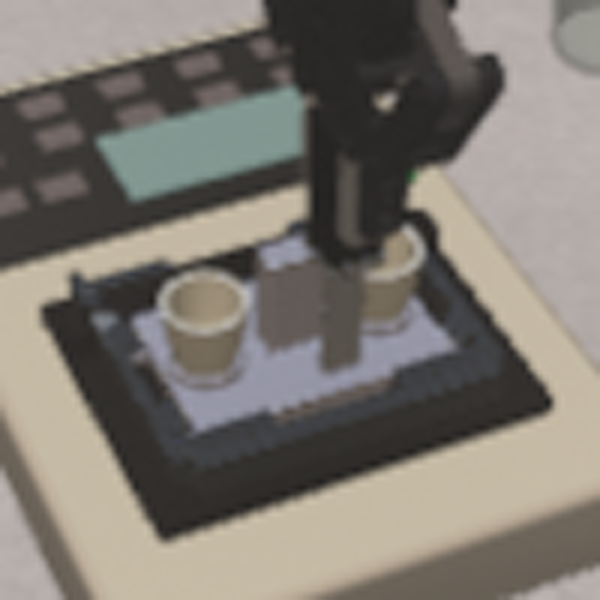

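View pics/w6.png

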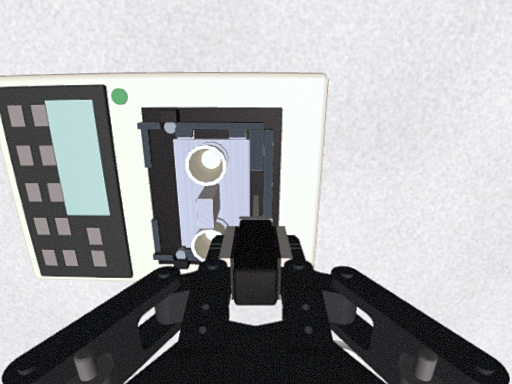

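```bash
python3 - <<'E'
from h import *
s=readout.read_state()
u=proj('scene',[.58,-.02,.1])[0].astype(int);c=cv2.imread('pics/s6.png')
def draw(pts,col):
    q=((proj('scene',pts)-u+50+.5)*6-.5).astype(int);cv2.polylines(c,[q.reshape(-1,1,2)],True,col,1);print(q.tolist())
W=R.from_rotvec(s['ee_rot']).as_matrix();T=s['tool_pos']
draw([T+W@np.array([a*.002,.0693,b*.007-.003]) for a,b in [(1,1),(1,-1),(-1,-1),(-1,1)]],(0,255,0))
D=np.array([.564,-.014,0]);y=np.radians(-13.4);B=np.array([[np.cos(y),-np.sin(y),0],[np.sin(y),np.cos(y),0],[0,0,1]])
draw([D+B@np.array(v) for v in [(.032,.024,.07),(.032,-.024,.07),(.044,-.024,.07),(.044,.024,.07)]],(0,0,255))
draw([D+B@np.array(v) for v in [(.006,.012,.112),(.006,-.012,.112),(-.006,-.012,.112),(-.006,.012,.112)]],(255,0,0))
draw([D+B@np.array(v) for v in [(.032,.05,.07),(.032,-.05,.07),(-.032,-.05,.07),(-.032,.05,.07)]],(255,255,0))
cv2.imwrite('pics/s6b.png',c)
E
```

```text
[[363, 364], [326, 376], [321, 369], [358, 357]]
[[391, 373], [268, 413], [282, 436], [406, 395]]
[[332, 250], [269, 268], [255, 247], [317, 229]]
[[456, 352], [199, 435], [130, 318], [376, 244]]
```

View pics/s6b.png

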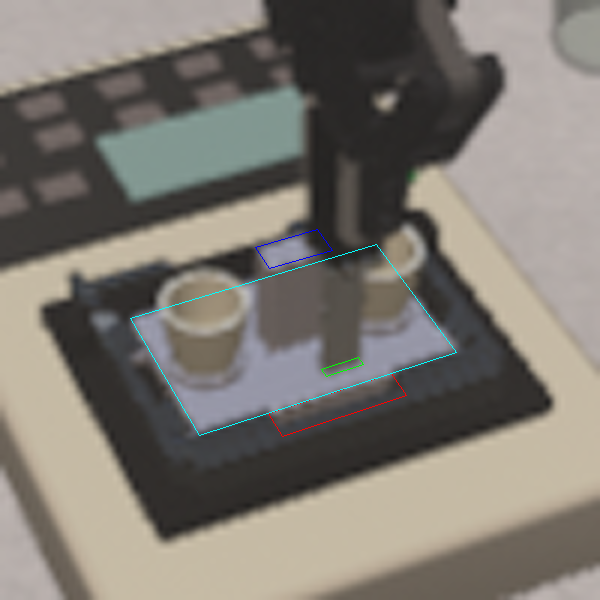

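```bash
python3 -m inch '[[[0,0.06,0],[0,0,0]],[[0,0.12,0],[0,0,0]],[[0,0.17,0],[0,0,0]],[[0,0.19,0],[0,0,0]],[[0,0.19,0],[0,0,0]]]';  python3 - <<'E'
from h import *
s=pose()
p,d=capture('scene');u=proj('scene',[.58,-.02,.1])[0].astype(int)
cv2.imwrite('pics/s7.png',cv2.resize(p[u[1]-50:u[1]+50,u[0]-50:u[0]+50,::-1],None,fx=6,fy=6,interpolation=cv2.INTER_CUBIC))
E
```

```text
time_s: 8.48
tool_pos: [0.6018, -0.0189, 0.134]
ee_rot: [-1.563, 0.183, -0.182]
force: [-0.1, 0.5, -0.9]
finger_gap: 0.227
t 8.47 p [ 0.6018 -0.0189  0.134 ] yawx -13.33 down [-0. -0. -1.] F [-0.1  0.5 -0.9] gap 0.227
```

View pics/s7.png

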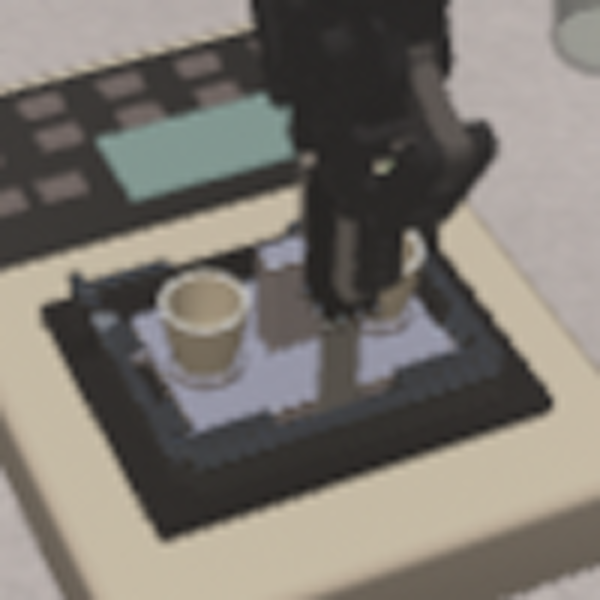

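```bash
python3 -m inch '[[[-0.02,0,0],[0,0,0]],[[-0.04,0,0],[0,0,0]],[[-0.055,0,0],[0,0,0]],[[-0.07,0,0],[0,0,0]],[[-0.08,0,0],[0,0,0]]]';python3 -m inch '[[[-0.015,0,0],[0,0,0]],[[-0.03,0,0],[0,0,0]],[[-0.045,0,0],[0,0,0]],[[-0.06,0,0],[0,0,0]],[[-0.07,0,0],[0,0,0]]]'; python3 - <<'E'
from h import *
s=pose()
p,d=capture('scene');u=proj('scene',[.58,-.02,.1])[0].astype(int)
cv2.imwrite('pics/s8.png',cv2.resize(p[u[1]-50:u[1]+50,u[0]-50:u[0]+50,::-1],None,fx=6,fy=6,interpolation=cv2.INTER_CUBIC))
E
```

```text
time_s: 9.15
tool_pos: [0.5934, -0.0164, 0.1346]
ee_rot: [-1.563, 0.18, -0.185]
force: [7.1, 1.9, -1.1]
finger_gap: 0.227
time_s: 9.78
tool_pos: [0.5844, -0.0149, 0.1343]
ee_rot: [-1.563, 0.182, -0.183]
force: [4.1, -0.9, 1.5]
finger_gap: 0.225
t 9.78 p [ 0.5844 -0.0149  0.1343] yawx -13.33 down [ 0.001 -0.    -1.   ] F [ 4.1 -0.9  1.5] gap 0.225
```

View pics/s8.png

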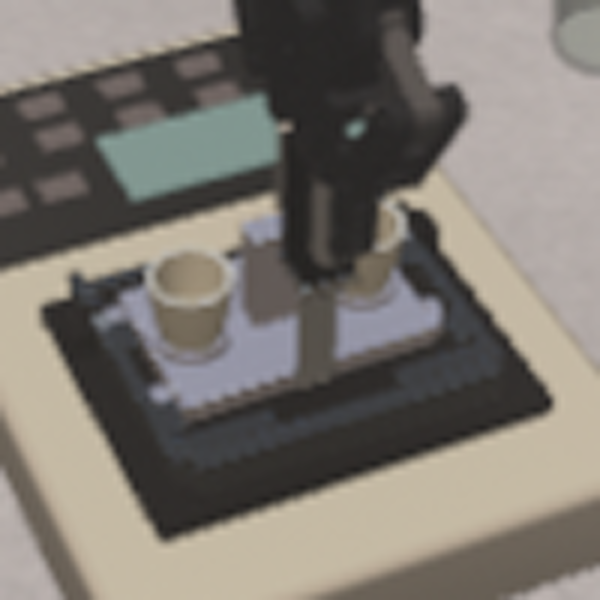

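```bash
python3 -m inch '[[[-0.015,0,0],[0,0,0]],[[-0.03,0,0],[0,0,0]],[[-0.045,0,0],[0,0,0]],[[-0.06,0,0],[0,0,0]],[[-0.065,0,0],[0,0,0]]]';python3 -m inch '[[[-0.005,0,0],[0,0,0]],[[-0.01,0,0],[0,0,0]],[[-0.01,0,0],[0,0,0]]]'; python3 -c "
from h import *
pose()"
```

```text
time_s: 10.45
tool_pos: [0.5769, -0.0132, 0.1342]
ee_rot: [-1.563, 0.182, -0.183]
force: [5.7, -2.7, -2.7]
finger_gap: 0.226
time_s: 10.82
tool_pos: [0.5765, -0.013, 0.1344]
ee_rot: [-1.564, 0.181, -0.185]
force: [7.9, -3.3, -3.0]
finger_gap: 0.224
t 10.82 p [ 0.5765 -0.013   0.1344] yawx -13.34 down [ 0.003 -0.001 -1.   ] F [ 7.9 -3.3 -3. ] gap 0.224
```

```bash
python3 -m inch '[[[-0.01,0,0],[0,0,0]],[[-0.02,0,0],[0,0,0]],[[-0.02,0,0],[0,0,0]]]'; python3 - <<'E'
from h import *
s=pose()
p,d=capture('scene');u=proj('scene',[.58,-.02,.1])[0].astype(int)
cv2.imwrite('pics/s9.png',cv2.resize(p[u[1]-50:u[1]+50,u[0]-50:u[0]+50,::-1],None,fx=6,fy=6,interpolation=cv2.INTER_CUBIC))
E
```

```text
time_s: 11.2
tool_pos: [0.5757, -0.0129, 0.1349]
ee_rot: [-1.564, 0.178, -0.188]
force: [15.5, -4.2, -3.0]
finger_gap: 0.221
t 11.2 p [ 0.5757 -0.0129  0.1349] yawx -13.34 down [ 0.006 -0.002 -1.   ] F [15.5 -4.2 -3. ] gap 0.221
```

View pics/s9.png

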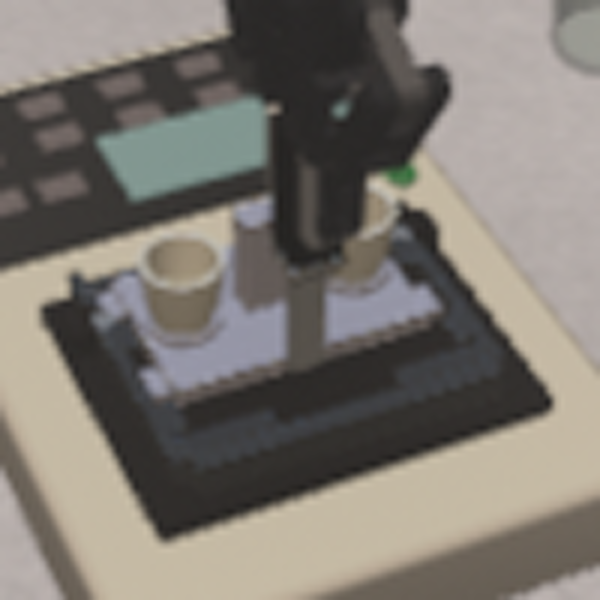

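```bash
python3 -m inch '[[[0.03,0,0],[0,0,0]],[[0.07,0,0],[0,0,0]],[[0.08,0,0],[0,0,0]],[[0.08,-0.1,0],[0,0,0]],[[0.08,-0.3,0],[0,0,0]]]';python3 -m inch '[[[0,-0.3,0],[0,0,0]],[[0,-0.4,0],[0,0,0]],[[0,-0.4,0],[0,0,0]]]'; python3 - <<'E'
from h import *
s=pose();print(delta([.4984,-.2962,.195],np.radians(-16.42),s))
p,d=capture('wrist');cv2.imwrite('pics/w10.png',cv2.convertScaleAbs(p[:,:,::-1],alpha=1.5))
E
```

```text
time_s: 11.88
tool_pos: [0.5821, -0.0142, 0.1707]
ee_rot: [-1.563, 0.184, -0.182]
force: [0.3, -0.4, -0.4]
finger_gap: 0.229
time_s: 12.25
tool_pos: [0.5826, -0.0142, 0.2186]
ee_rot: [-1.563, 0.182, -0.183]
force: [-0.1, 0.3, -1.5]
finger_gap: 0.226
t 12.25 p [ 0.5826 -0.0142  0.2186] yawx -13.32 down [ 0.001  0.    -1.   ] F [-0.1  0.3 -1.5] gap 0.226
(array([-0.141 ,  0.196 , -2.4484]), array([-0.0001,  0.0086,  0.0001]))
```

View pics/w10.png

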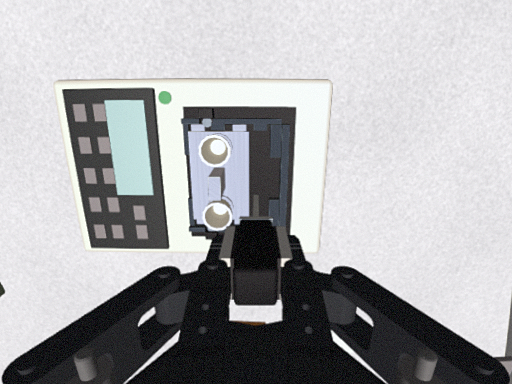

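```bash
python3 -m inch '[[[0,0,-0.4],[0,0,0]],[[-0.05,0,-0.8],[0,0,0]],[[-0.07,0,-1],[0,0.0043,0]],[[-0.07,0,-1],[0,0.0086,0]]]';python3 -m inch '[[[0,0,-0.4],[0,0,0]],[[-0.05,0,-0.8],[0,0,0]],[[-0.07,0,-1],[0,0,0]],[[-0.07,0,-1],[0,0,0]]]'; python3 -m inch '[[[0,0,0],[0,0,0]]]';python3 - <<'E'
from h import *
s=pose();print(delta([.4984,-.2962,.195],np.radians(-16.42),s))
E
```

```text
time_s: 12.8
tool_pos: [0.5457, -0.1308, 0.2173]
ee_rot: [-1.559, 0.229, -0.227]
force: [0.9, 0.4, -0.4]
finger_gap: 0.231
time_s: 13.3
tool_pos: [0.5041, -0.2427, 0.2174]
ee_rot: [-1.559, 0.228, -0.226]
force: [0.3, 1.3, -0.3]
finger_gap: 0.225
time_s: 13.42
tool_pos: [0.5052, -0.2405, 0.2176]
ee_rot: [-1.558, 0.225, -0.223]
force: [0.8, -0.0, -1.3]
finger_gap: 0.227
t 13.43 p [ 0.5052 -0.2405  0.2176] yawx -16.36 down [-0.001  0.001 -1.   ] F [ 0.8 -0.  -1.3] gap 0.227
(array([ 0.0767,  0.1876, -0.4611]), array([-0.0001,  0.0002, -0.0001]))
```

```bash
python3 -m inch '[[[0.04,0,-0.23],[0,0,0]],[[0.077,0,-0.46],[0,0,0]],[[0.077,0.19,-0.46],[0,0,0]],[[0.077,0.19,-0.46],[0,0,0]],[[0.077,0.19,-0.46],[0,0,0]]]'; python3 -m inch '[[[0,0,0],[0,0,0]],[[0,0,0],[0,0,0]]]';python3 - <<'E'
from h import *
s=pose();print(delta([.4984,-.2962,.195],np.radians(-16.42),s))
p,d=capture('wrist');cv2.imwrite('pics/w11.png',cv2.convertScaleAbs(cv2.resize(p[120:320,155:355,::-1],None,fx=3,fy=3,interpolation=cv2.INTER_CUBIC),alpha=1.5))
E
```

```text
time_s: 14.05
tool_pos: [0.4986, -0.2967, 0.1959]
ee_rot: [-1.559, 0.224, -0.224]
force: [0.4, 0.0, -0.2]
finger_gap: 0.227
time_s: 14.3
tool_pos: [0.4982, -0.2972, 0.1958]
ee_rot: [-1.559, 0.224, -0.225]
force: [0.2, 0.1, 0.1]
finger_gap: 0.223
t 14.3 p [ 0.4982 -0.2972  0.1958] yawx -16.4 down [ 0.001 -0.    -1.   ] F [0.2 0.1 0.1] gap 0.223
(array([-0.001 ,  0.0065,  0.0088]), array([0.    , 0.    , 0.0001]))
```

View pics/w11.png

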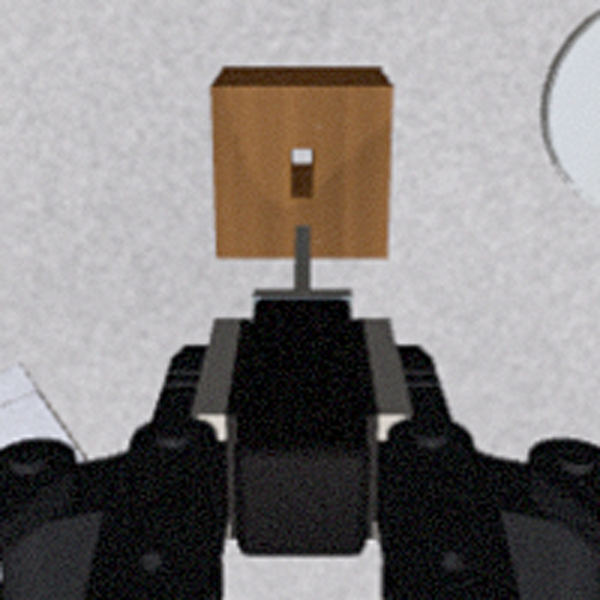

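```bash
python3 -m inch '[[[-0.001,0.2,0.009],[0,0,0]],[[-0.001,0.4,0.009],[0,0,0]],[[-0.001,0.57,0.009],[0,0,0]],[[-0.001,0.57,0.009],[0,0,0]],[[-0.001,0.57,0.009],[0,0,0]]]'; python3 - <<'E'
from h import *
s=pose();print(delta([.4984,-.2962,.0725],np.radians(-16.42),s))
p,d=capture('wrist');cv2.imwrite('pics/w12.png',cv2.convertScaleAbs(cv2.resize(p[120:320,155:355,::-1],None,fx=3,fy=3,interpolation=cv2.INTER_CUBIC),alpha=1.5))
E
```

```text
time_s: 14.98
tool_pos: [0.4985, -0.2966, 0.1278]
ee_rot: [-1.56, 0.224, -0.226]
force: [-0.3, 0.5, -0.7]
finger_gap: 0.227
t 14.97 p [ 0.4985 -0.2966  0.1278] yawx -16.43 down [ 0.001 -0.001 -1.   ] F [-0.3  0.5 -0.7] gap 0.227
(array([-0.002 ,  0.4612,  0.0033]), array([ 0.0001, -0.    ,  0.0002]))
```

View pics/w12.png

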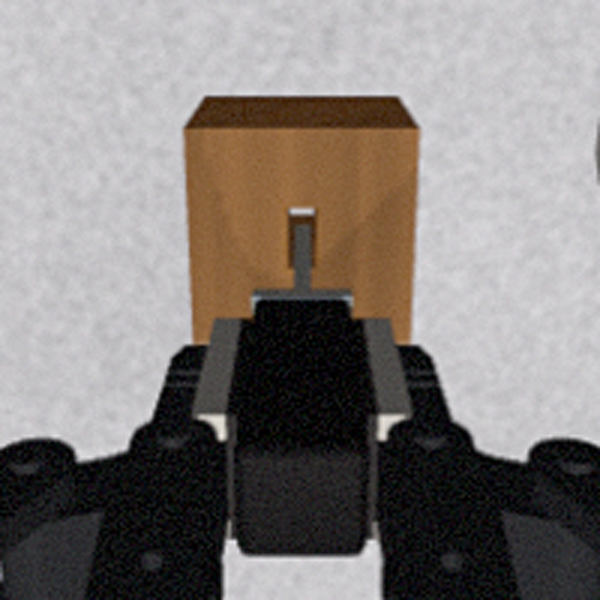

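Blade (302,250) is centred over the slot (302,240). I'll lower it gently.

```bash
python3 -m inch '[[[-0.002,0.1,0.003],[0,0,0]],[[-0.002,0.2,0.003],[0,0,0]],[[-0.002,0.3,0.003],[0,0,0]],[[-0.002,0.4,0.003],[0,0,0]],[[-0.002,0.44,0.003],[0,0,0]]]';python3 -m inch '[[[0,0.01,0],[0,0,0]],[[0,0.02,0],[0,0,0]],[[0,0.02,0],[0,0,0]]]'; python3 -c "
from h import *
pose()"
```

```text
time_s: 15.65
tool_pos: [0.4978, -0.2958, 0.0732]
ee_rot: [-1.559, 0.226, -0.224]
force: [0.3, 0.5, -0.6]
finger_gap: 0.224
time_s: 16.02
tool_pos: [0.4982, -0.2961, 0.0723]
ee_rot: [-1.559, 0.225, -0.225]
force: [-0.7, 0.2, 4.7]
finger_gap: 0.226
t 16.02 p [ 0.4982 -0.2961  0.0723] yawx -16.43 down [ 0.001 -0.    -1.   ] F [-0.7  0.2  4.7] gap 0.226
```

Seated (z matches the original, with contact). Release and rise.

```bash
python3 -m inch '[[[0,0,0],[0,0,0]],[[0,0,0],[0,0,0]],[[0,0,0],[0,0,0]],[[0,0,0],[0,0,0]]]' 0.5 60; python3 -m inch '[[[0,-0.2,0],[0,0,0]],[[0,-0.5,0],[0,0,0]],[[0,-1,0],[0,0,0]],[[0,-1,0],[0,0,0]],[[0,-1,0],[0,0,0]]]';  python3 - <<'E'
from h import *
s=pose();print(delta([.55,-.14,.2],np.radians(-13.4),s))
p,d=capture('wrist');cv2.imwrite('pics/w13.png',p[:,:,::-1])
Q=cloud('wrist',d,s).reshape(-1,3)
for lo,hi,n in [(.05,.056,'stand'),(.108,.118,'handle')]:
    m=(Q[:,2]>lo)&(Q[:,2]<hi)&(abs(Q[:,0]-.496)<.04)&(abs(Q[:,1]+.299)<.04)
    if m.sum()>5: print(n,m.sum(),cv2.minAreaRect((Q[m,:2]*1000).astype(np.float32)),np.median(Q[m],0))
E
```

```text
time_s: 16.52
tool_pos: [0.498, -0.296, 0.0717]
ee_rot: [-1.559, 0.225, -0.225]
force: [0.6, 0.4, -0.1]
finger_gap: 0.496
time_s: 17.15
tool_pos: [0.4979, -0.2957, 0.1915]
ee_rot: [-1.559, 0.225, -0.225]
force: [0.5, 0.6, -0.1]
finger_gap: 0.503
t 17.15 p [ 0.4979 -0.2957  0.1915] yawx -16.42 down [-0.  0. -1.] F [ 0.5  0.6 -0.1] gap 0.503
(array([ 0.0494, -0.0707,  1.3673]), array([-0.    , -0.0084, -0.    ]))
stand 2687 ((497.3973388671875, -299.3764953613281), (64.28955841064453, 64.04571533203125), 73.40987396240234) [ 0.50319409 -0.29102159  0.05449412]
handle 537 ((497.14105224609375, -299.11431884765625), (19.78383445739746, 19.170928955078125), 73.74201965332031) [ 0.49737853 -0.29797298  0.11428972]
```

View pics/w13.png

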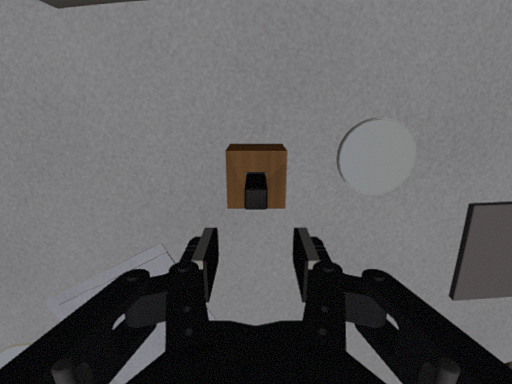

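The lever is back home and upright in the stand (handle at (256,190), pose unchanged). Now to the carrier.

```bash
python3 -m inch '[[[0.02,0,0.4],[0,0,0]],[[0.04,-0.07,0.8],[0,-0.004,0]],[[0.05,-0.07,1],[0,-0.0084,0]],[[0.05,-0.07,1],[0,-0.0084,0]],[[0.05,-0.07,1],[0,-0.0084,0]]]' 0.4 60; python3 -m inch '[[[0,0,0.2],[0,0,0]],[[0,0,0.4],[0,0,0]],[[0,0,0.4],[0,0,0]],[[0,0,0.4],[0,0,0]]]'; python3 - <<'E'
from h import *
s=pose()
p,d=capture('wrist');np.savez(f'pics/wrist14.npz',p=p,d=d)
cv2.imwrite('pics/w14.png',cv2.convertScaleAbs(p[:,:,::-1],alpha=1.5))
Q=cloud('wrist',d,s).reshape(-1,3)
def rect(n,lo,hi,reg):
    m=(Q[:,2]>lo)&(Q[:,2]<hi)&(abs(Q[:,0]-reg[0])<reg[2])&(abs(Q[:,1]-reg[1])<reg[3])
    if m.sum()>8: rc=cv2.minAreaRect((Q[m,:2]*1000).astype(np.float32));print(n,m.sum(),np.round(rc[0],1),np.round(rc[1],1),round(rc[2],2),np.median(Q[m],0).round(4))
rect('fin',.109,.117,(.5426,-.009,.03,.03))
rect('cruc',.097,.106,(.5426,-.009,.04,.08))
print(delta([.5426,-.009,.18],np.radians(-13.4),s))
E
```

```text
time_s: 17.82
tool_pos: [0.5372, -0.1833, 0.1995]
ee_rot: [-1.563, 0.186, -0.184]
force: [-0.8, 0.1, -0.4]
finger_gap: 0.401
time_s: 18.32
tool_pos: [0.5484, -0.1371, 0.2]
ee_rot: [-1.564, 0.185, -0.185]
force: [0.7, -0.4, 0.1]
finger_gap: 0.398
t 18.32 p [ 0.5484 -0.1371  0.2   ] yawx -13.49 down [-0.    -0.001 -1.   ] F [ 0.7 -0.4  0.1] gap 0.398
fin 556 [542.9  -8. ] [24.8 12.4] 76.96 [ 0.5434 -0.0085  0.1134]
cruc 743 [540.3 -17.6] [78.5 31.4] 77.39 [ 0.5404 -0.0299  0.1011]
(array([-0.2964,  0.1657,  1.0271]), array([ 0.0001, -0.0002, -0.    ]))
```

View pics/w14.png

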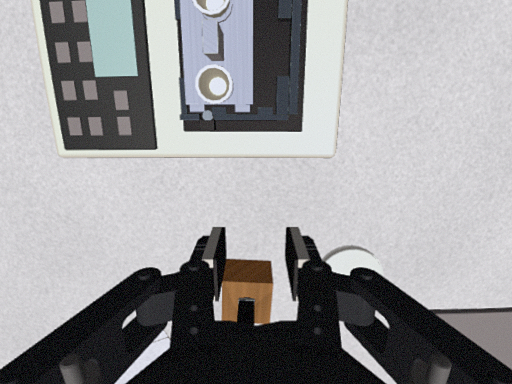

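```bash
python3 -m inch '[[[-0.1,0,0.4],[0,0,0]],[[-0.2,0,0.7],[0,0,0]],[[-0.295,0,1],[0,0,0]],[[-0.295,0,1],[0,0,0]],[[-0.295,0,1],[0,0,0]]]' 0.4 60; python3 -m inch '[[[0,0,0.02],[0,0,0]],[[0,0,0.02],[0,0,0]],[[0,0,0.02],[0,0,0]]]'; python3 - <<'E'
from h import *
s=pose()
p,d=capture('wrist')
cv2.imwrite('pics/w15.png',cv2.convertScaleAbs(p[:,:,::-1],alpha=1.5))
Q=cloud('wrist',d,s).reshape(-1,3)
def rect(n,lo,hi,reg):
    m=(Q[:,2]>lo)&(Q[:,2]<hi)&(abs(Q[:,0]-reg[0])<reg[2])&(abs(Q[:,1]-reg[1])<reg[3])
    if m.sum()>8: rc=cv2.minAreaRect((Q[m,:2]*1000).astype(np.float32));print(n,m.sum(),np.round(rc[0],1),np.round(rc[1],1),round(rc[2],2),np.median(Q[m],0).round(4))
rect('fin',.109,.117,(.5426,-.009,.03,.03))
rect('cruc',.097,.106,(.5426,-.009,.04,.08))
print(delta([.5428,-.0083,.12],np.radians(-13.4),s))
E
```

```text
time_s: 19.0
tool_pos: [0.5422, -0.0122, 0.2002]
ee_rot: [-1.564, 0.185, -0.185]
force: [-0.8, -0.5, 0.0]
finger_gap: 0.4
time_s: 19.38
tool_pos: [0.5428, -0.0089, 0.2001]
ee_rot: [-1.563, 0.184, -0.184]
force: [0.4, -1.0, -0.4]
finger_gap: 0.397
t 19.38 p [ 0.5428 -0.0089  0.2001] yawx -13.42 down [-0. -0. -1.] F [ 0.4 -1.  -0.4] gap 0.397
fin 355 [543.7  -7.4] [23.6 11.6] 76.29 [ 0.5437 -0.0069  0.1134]
cruc 770 [543.4  -7.7] [98.9 30.9] 76.39 [0.5435 0.0105 0.1011]
(array([-0.0008,  0.6674,  0.005 ]), array([ 0.    , -0.0001, -0.    ]))
```

View pics/w15.png

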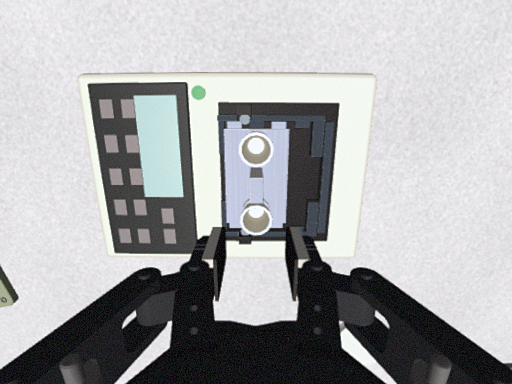

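```bash
python3 -m inch '[[[0.003,0.2,0.009],[0,0,0]],[[0.003,0.4,0.009],[0,0,0]],[[0.003,0.6,0.009],[0,0,0]],[[0.003,0.67,0.009],[0,0,0]],[[0.003,0.67,0.009],[0,0,0]]]' 0.4 60; python3 - <<'E'
from h import *
s=pose()
p,d=capture('scene');u=proj('scene',[.56,-.01,.1])[0].astype(int)
cv2.imwrite('pics/s16.png',cv2.resize(p[u[1]-50:u[1]+50,u[0]-50:u[0]+50,::-1],None,fx=6,fy=6,interpolation=cv2.INTER_CUBIC))
print(delta([.5433,-.0078,.079],np.radians(-13.4),s))
p,d=capture('wrist')
cv2.imwrite('pics/w16.png',cv2.convertScaleAbs(p[:,:,::-1],alpha=1.5))
E
```

```text
time_s: 20.05
tool_pos: [0.5434, -0.0077, 0.1198]
ee_rot: [-1.563, 0.184, -0.183]
force: [-0.1, -0.3, 0.1]
finger_gap: 0.406
t 20.05 p [ 0.5434 -0.0077  0.1198] yawx -13.41 down [-0. -0. -1.] F [-0.1 -0.3  0.1] gap 0.406
(array([-0.0004,  0.3402, -0.0007]), array([ 0., -0., -0.]))
```

View pics/s16.png

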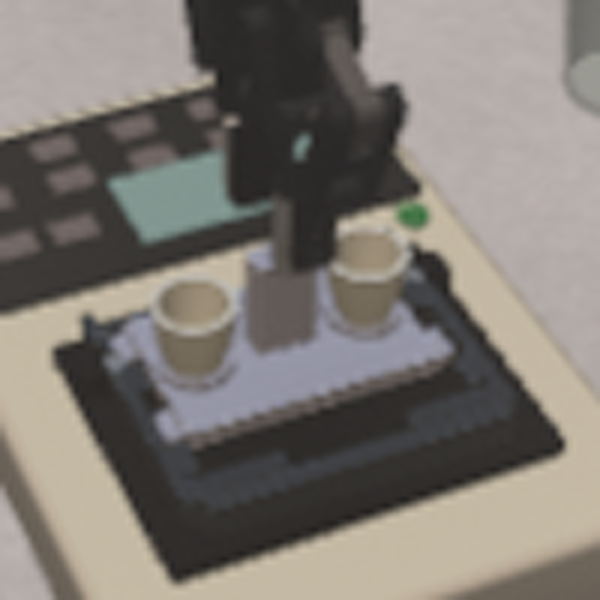

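View pics/w16.png

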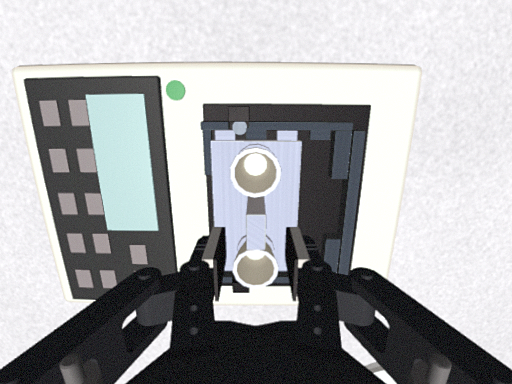

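```bash
python3 -m inch '[[[0,0.08,0],[0,0,0]],[[0,0.16,0],[0,0,0]],[[0,0.24,0],[0,0,0]],[[0,0.31,0],[0,0,0]],[[0,0.34,0],[0,0,0]]]' 0.4 60;python3 -m inch '[[[0,0,0],[0,0,0]],[[0,0,0],[0,0,0]]]' 0.4 60; python3 - <<'E'
from h import *
s=pose()
p,d=capture('scene');u=proj('scene',[.56,-.01,.1])[0].astype(int)
cv2.imwrite('pics/s17.png',cv2.resize(p[u[1]-50:u[1]+50,u[0]-50:u[0]+50,::-1],None,fx=6,fy=6,interpolation=cv2.INTER_CUBIC))
E
```

```text
time_s: 20.78
tool_pos: [0.5432, -0.0076, 0.0783]
ee_rot: [-1.563, 0.184, -0.183]
force: [0.0, -0.2, -0.1]
finger_gap: 0.401
time_s: 21.02
tool_pos: [0.5435, -0.0076, 0.0792]
ee_rot: [-1.563, 0.183, -0.184]
force: [-0.4, -0.6, -0.9]
finger_gap: 0.4
t 21.02 p [ 0.5435 -0.0076  0.0792] yawx -13.4 down [ 0. -0. -1.] F [-0.4 -0.6 -0.9] gap 0.4
```

View pics/s17.png

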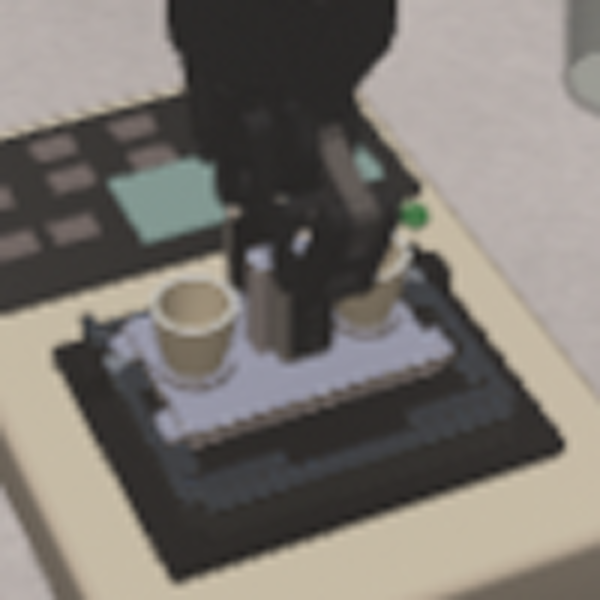

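Fingers straddle the fin clear of both crucibles. Close gradually.

```bash
python3 -m inch '[[[0,0,0],[0,0,0]],[[0,0,0],[0,0,0]],[[0,0,0],[0,0,0]]]' 0.2 40;python3 -m inch '[[[0,0,0],[0,0,0]],[[0,0,0],[0,0,0]],[[0,0,0],[0,0,0]]]' 0.08 50; python3 -m inch '[[[0,0,0],[0,0,0]],[[0,0,0],[0,0,0]],[[0,0,0],[0,0,0]]]' 0.02 70;python3 -c "
from h import *
pose()"
```

```text
time_s: 21.45
tool_pos: [0.5434, -0.0076, 0.0789]
ee_rot: [-1.563, 0.184, -0.184]
force: [-0.8, -1.0, 1.4]
finger_gap: 0.198
time_s: 21.82
tool_pos: [0.5437, -0.0077, 0.079]
ee_rot: [-1.563, 0.183, -0.184]
force: [4.9, -1.2, 0.3]
finger_gap: 0.135
time_s: 22.2
tool_pos: [0.5438, -0.0077, 0.0791]
ee_rot: [-1.563, 0.183, -0.184]
force: [6.1, -1.1, 1.8]
finger_gap: 0.128
t 22.2 p [ 0.5438 -0.0077  0.0791] yawx -13.4 down [ 0.001 -0.    -1.   ] F [ 6.1 -1.1  1.8] gap 0.128
```

```bash
python3 -m inch '[[[0.008,0,0],[0,0,0]],[[0.008,0,0],[0,0,0]],[[0.008,-0.01,0],[0,0,0]],[[0.008,-0.03,0],[0,0,0]],[[0.008,-0.05,0],[0,0,0]]]'; python3 - <<'E'
from h import *
s=pose()
p,d=capture('scene');u=proj('scene',[.56,-.01,.1])[0].astype(int)
cv2.imwrite('pics/s18.png',cv2.resize(p[u[1]-50:u[1]+50,u[0]-50:u[0]+50,::-1],None,fx=6,fy=6,interpolation=cv2.INTER_CUBIC))
E
```

```text
time_s: 22.82
tool_pos: [0.5438, -0.0078, 0.0849]
ee_rot: [-1.563, 0.184, -0.183]
force: [-0.8, -0.3, -4.9]
finger_gap: 0.132
t 22.82 p [ 0.5438 -0.0078  0.0849] yawx -13.39 down [-0.001  0.    -1.   ] F [-0.8 -0.3 -4.9] gap 0.132
```

View pics/s18.png

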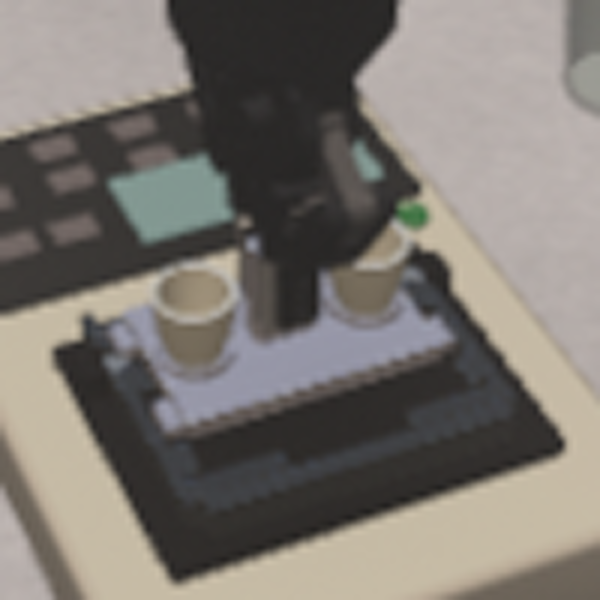

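```bash
python3 -m inch '[[[0,-0.04,0],[0,0,0]],[[0,-0.09,0],[0,0,0]],[[0,-0.15,0],[0,0,0]],[[0,-0.22,0],[0,0,0]],[[0,-0.29,0],[0,0,0]]]'; python3 -m inch '[[[0,-0.07,0],[0,0,0]],[[0,-0.14,0],[0,0,0]],[[0,-0.21,0],[0,0,0]],[[0,-0.28,0],[0,0,0]],[[0,-0.34,0],[0,0,0]]]'; python3 -m inch '[[[0,-0.06,0],[0,0,0]],[[0,-0.1,0],[0,0,0]],[[0,-0.13,0],[0,0,0]],[[0,-0.15,0],[0,0,0]],[[0,-0.155,0],[0,0,0]]]'; python3 -m inch '[[[0,0,0],[0,0,0]],[[0,0,0],[0,0,0]],[[0,0,0],[0,0,0]],[[0,0,0],[0,0,0]],[[0,0,0],[0,0,0]]]'; python3 - <<'E'
from h import *
s=pose()
p,d=capture('scene');np.savez('pics/scene19.npz',p=p,d=d);Q=cloud('scene',d).reshape(-1,3)
cv2.imwrite('pics/s19.png',cv2.resize(p[80:330,80:400,::-1],None,fx=2.4,fy=2.4,interpolation=cv2.INTER_CUBIC))
s=readout.read_state();p,d=capture('wrist');cv2.imwrite('pics/w19.png',cv2.convertScaleAbs(p[:,:,::-1],alpha=1.5))
Qw=cloud('wrist',d,s).reshape(-1,3)
D=np.array([.5430,-.0083]);y=np.radians(-13.4);x=np.array([np.cos(y),np.sin(y)]);yy=np.array([-np.sin(y),np.cos(y)])
for n,q in (('scene',Q),('wrist',Qw)):
    a=(q[:,:2]-D)@x;b=(q[:,:2]-D)@yy;z=q[:,2]
    m=(abs(a)<.030)&(abs(b)<.049)&(abs(z-.170)<.008)&~((abs(b)<.014)&(abs(a)<.02))
    if m.sum()>30:
        A=np.c_[a[m],b[m],np.ones(m.sum())];c=np.linalg.lstsq(A,z[m],rcond=None)[0];print(n,m.sum(),'plate tilt deg x,y',np.degrees(c[:2]).round(2),'z',c[2].round(4))
    m=(z>.194)&(z<.205)&(abs(a)<.03)&(abs(b)<.06)
    for sg in (1,-1):
        k=m&(sg*b>.015)
        if k.sum(): print('cruc rim',sg,k.sum(),np.median(z[k]).round(4),(a[k].min()+a[k].max())/2,(b[k].min()+b[k].max())/2)
E
```

```text
time_s: 23.5
tool_pos: [0.5444, -0.0078, 0.1204]
ee_rot: [-1.563, 0.183, -0.184]
force: [0.7, 0.5, -4.7]
finger_gap: 0.13
time_s: 24.12
tool_pos: [0.5443, -0.0079, 0.1611]
ee_rot: [-1.563, 0.184, -0.184]
force: [-0.0, -0.4, -4.4]
finger_gap: 0.135
time_s: 24.75
tool_pos: [0.5443, -0.0078, 0.1791]
ee_rot: [-1.563, 0.184, -0.184]
force: [0.1, 0.5, -4.5]
finger_gap: 0.129
time_s: 25.38
tool_pos: [0.5443, -0.0078, 0.1791]
ee_rot: [-1.563, 0.184, -0.184]
force: [0.1, 0.3, -4.2]
finger_gap: 0.132
t 25.38 p [ 0.5443 -0.0078  0.1791] yawx -13.4 down [-0. -0. -1.] F [ 0.1  0.3 -4.2] gap 0.132
scene 429 plate tilt deg x,y [-1.04  0.07] z 0.1714
cruc rim 1 68 0.1987 0.002510748794747085 0.03247485662570496
cruc rim -1 109 0.1987 0.0007406018724889227 -0.034052712033466694
wrist 5295 plate tilt deg x,y [0.21 0.6 ] z 0.1721
cruc rim 1 1641 0.2011 0.00030323004102092 0.03454245699075469
cruc rim -1 235 0.1964 0.0007719190801877681 -0.03347328418410625
```

View pics/s19.png

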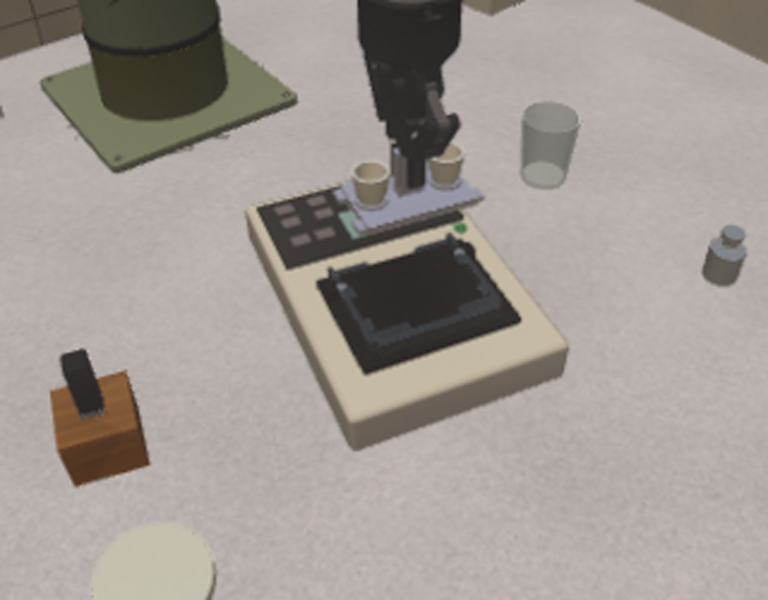

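View pics/w19.png

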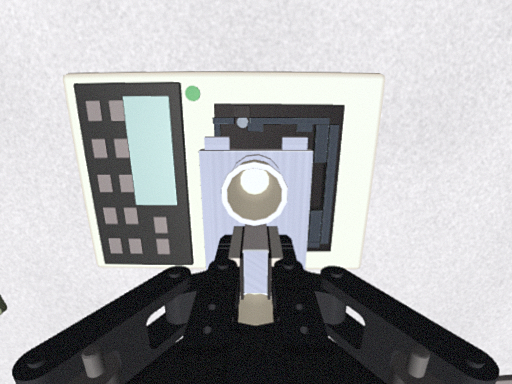

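```bash
python3 - <<'E'
from h import *
from cell import ticket
pose(); print(ticket.finish_job()); pose()
E
```

```text
t 25.48 p [ 0.5443 -0.0078  0.1791] yawx -13.4 down [-0. -0. -1.] F [-0.2 -0.1 -4.2] gap 0.135
the job is handed in; nothing more can be done
None
the job is handed in; nothing more can be done
```

I finished the task and handed the job in at about 25.5 s of the 59 s allowed. I pried the carrier off its detent with the lever and pushed it to the front stops. Its fin moved about 22 mm, and contact at the stops reached about 16 N. I then put the lever back in its stand, gripped the carrier by its fin and lifted it straight up.

Last checks:
- **Height:** the carrier's underside is about 10 cm above the dock floor, and the arm was holding still.
- **Crucibles:** both were standing upright in their pockets, with rim centres at about y = ±34 mm.
- **Load:** the wrist reads about 4.2 N, roughly what the carrier and crucibles weigh (about 3.4 N).
- **Lever:** it stands upright in its stand, within about 1 mm of where it started.
- **Bystanders:** the beaker, petri dish and weight look undisturbed in the last scene picture; I did not measure them again.

The two cameras disagreed slightly on level. The wrist camera gave a tilt of 0.2° and 0.6° about the two axes, and the scene camera gave 1.0° and 0.1°. The tool itself measured vertical, so I put the difference down to depth noise and calibration.

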